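# Put the gauges back in their cases

## Task

Inspection is over: put the four gauges on the bench (the large and the small setting ring, the square gauge block and the plug gauge) back one by one, each into the open wooden case whose pocket was made for it, lying flat on the felt inside the rim. Set them down, do not drop them, and leave the two workpieces, the gear and the flanged bush, where they are.

Things in the scene. Friction and masses are not known exactly. Their poses are not given: they have to be found in the camera images.
- large_ring: large setting ring: plain steel ring lying flat on the bench, outside diameter 62 mm, bore 36 mm, 24 mm high, about 0.37 kg, fine dark knurling round its middle. Origin at its centre (12 mm above the bench), z along the bore.
- small_ring: small setting ring: plain steel ring lying flat, outside diameter 40 mm, bore 18 mm, 22 mm high, about 0.17 kg, knurled like the large one. Origin at its centre (11 mm above the bench), z along the bore.
- gauge_block: square gauge block: bright steel bar 75 mm long (x) with a square section 25 x 25 mm, a small dark hole in each end, about 0.34 kg, lying on a long side. Origin at its centre (12.5 mm above the bench).
- plug_gauge: double-ended plug gauge lying on the bench, 96 mm long overall along x: eight-sided aluminium handle 54 mm long and 22 mm across the flats, resting on one flat (its two side flats stand upright), with a thinner round steel plug of 16 mm diameter at each end (the one at +x 26 mm long, the one at -x 16 mm), about 0.16 kg. Origin on its axis at the middle of its length (11 mm above the bench).
- case_large_ring: open case of the large ring: square wooden base 104 x 104 mm with the larger round well, 78 mm diameter, lined with dark felt. Fixed to the bench. Base of light wood, 12 mm high, origin at the centre of its underside on the bench; the well is centred, 6 mm deep, its felt floor 6 mm above the bench.
- case_small_ring: open case of the small ring: square wooden base 80 x 80 mm with the smaller round well, 56 mm diameter, lined with dark felt. Fixed to the bench. Base of light wood, 12 mm high, origin at the centre of its underside on the bench; the well is centred, 6 mm deep, its felt floor 6 mm above the bench.
- case_block: open case of the gauge block: oblong wooden base 109 mm (x) x 59 mm (y) with a centred oblong pocket 91 x 41 mm, lined with dark felt: the shorter and broader of the two oblong ones. Fixed to the bench. Base of light wood, 12 mm high, origin at the centre of its underside on the bench; the pocket's floor is 6 mm above the bench, its walls 9 mm thick and 6 mm high.
- case_plug: open case of the plug gauge: oblong wooden base 134 mm (x) x 56 mm (y) with a centred oblong pocket 116 x 38 mm, lined with dark felt: the longer and narrower of the two oblong ones. Fixed to the bench. Base of light wood, 12 mm high, origin at the centre of its underside on the bench; the pocket's floor is 6 mm above the bench, its walls 9 mm thick and 6 mm high.
- gear: workpiece, not a gauge: dark steel spur gear lying flat, 61 mm over its teeth, 12 mm thick, with a hub of 28 mm diameter that reaches 24 mm up. Loose. Origin at the centre of its underside.
- bush: workpiece, not a gauge: brass flanged bush standing on its flange (60 mm diameter, 7 mm thick) with a sleeve of 32 mm diameter that reaches 30 mm up. Loose. Origin at the centre of its underside.
Mind the look-alikes: they are no part of the job. What is shaped like the case_block but blue or white is not meant.

How it is judged:
At the end, for the whole second after the job is handed in: Each gauge is released, still and flat on the floor of its own case: centre within 15 mm of the case centre seen from above and at most 3 mm higher than lying on the felt; rings level within 0.08 rad; block and plug gauge along the pocket (either way round) within 0.3 rad, level within 0.08 rad (horizontal distance between large_ring and case_large_ring below 0.015 m and z of large_ring in the frame of case_large_ring below 0.021 m and angle between the z axis of large_ring and the z axis of case_large_ring, either way round below 0.08 rad and linear speed of each of large_ring, small_ring, gauge_block, plug_gauge below 0.02 m/s and angular speed of each of large_ring, small_ring, gauge_block, plug_gauge below 0.3 rad/s and horizontal distance between small_ring and case_small_ring below 0.015 m and z of small_ring in the frame of case_small_ring below 0.02 m and angle between the z axis of small_ring and the z axis of case_small_ring, either way round below 0.08 rad and horizontal distance between gauge_block and case_block below 0.015 m and z of gauge_block in the frame of case_block below 0.0215 m and angle between the x axis of gauge_block and the x axis of case_block, either way round below 0.3 rad and angle between gauge_block's own x axis and vertical between 1.49 and 1.65 rad and horizontal distance between plug_gauge and case_plug below 0.015 m and z of plug_gauge in the frame of case_plug below 0.02 m and angle between the x axis of plug_gauge and the x axis of case_plug, either way round below 0.3 rad and angle between plug_gauge's own x axis and vertical between 1.49 and 1.65 rad); the robot touches nothing.
It fails at once if a gauge falls freely from more than about 2 cm (dropped or thrown instead of set down) ((linear speed of large_ring above 0.65 m/s and contact force between large_ring and the fingers below 0.05 N) or (linear speed of small_ring above 0.65 m/s and contact force between small_ring and the fingers below 0.05 N) or (linear speed of gauge_block above 0.65 m/s and contact force between gauge_block and the fingers below 0.05 N) or (linear speed of plug_gauge above 0.65 m/s and contact force between plug_gauge and the fingers below 0.05 N)).
It fails at once if the gear or the flanged bush is moved by more than 2 cm (distance of any of gear, bush from where it was at the start of the episode above 0.02 m).
It also fails if it takes over 99 s, if anything falls off the work surface, if the arm or the gripper's body presses on something with over 40 N, if the wrist force passes 120 N, or if a joint passes its speed limit or range.

## Robot

A 6-joint arm with a two-finger parallel gripper is mounted at the origin on the work surface. World frame = base frame: x ahead of the robot, y to its left, z up, the work surface at z = 0. Lengths are in m, angles in rad, forces in N, time in s.
With the tool pointing down it reaches from about 0.375 to 0.975 m from the base axis. Payload 3.8 kg.
Tool frame: the origin (TCP) lies midway between the tips of the shut fingers; the grasp point (between the pads) lies 19 mm behind it; z points along the fingers, y is the line along which they close (so a half turn about z gives the same grasp; the last joint's range is limited). The gripper opens to 85 mm and grips with 20 to 120 N. Pads are 22 mm wide; open, the fingers measure 114 mm over their backs; the gripper's body (76 mm by 85 mm) begins 54 mm behind the grasp point. The pads swing forward as they close: fully open they stand 13 mm farther back than shut.
Start: joints at [1.147, 0.264, 1.604, -0, 1.274, -0.037], TCP at [0.255, 0.625, 0.231] pointing down, gripper open.
Joint ranges: [-2.63, 2.63], [-0.94, 2.18], [0.31, 2.57], [-1.31, 4.45], [0, 2.66], [-2.55, 2.55]. Speed limits (rad/s): [2.57, 2.57, 3.14, 3.14, 3.14, 3.14].

## Interface

Orientations are given as a rotation vector (axis times angle).
In Python, from workcell import bot, imaging gives the robot as it stands.
- The arm moves only by the tool step_arm, never from a script. Its argument "series" is a list of rows, each an object of numbers: "grip": the closure, from -1 (fully open) to 1 (shut); "x", "y", "z": the shift along the tool's x, y, z normalised to -1 to 1, where 1 is 500 mm; "ax", "ay", "az": the turn, a rotation vector about the tool's x, y, z normalised to -1 to 1, where 1 is 30 degrees. A call has 1 to 12 rows; each row is the pose to reach, as a shift and turn from the pose commanded when the call began, along the tool's axes at that moment; what a row does not reach only later rows make up. A row lasts 1/10 s, in which the tool goes at most 50 mm and 8.59 degrees, less where a joint would pass 70% of its speed; a pose out of reach is approached as far as the arm can. A call with a number of a shift or a turn outside -1 to 1 is refused whole. A call with a gripper value outside its range is refused whole. The fingers move at their own pace and stop on an object; "force" is the grip in N (left out, the last holds). Time passes only in rows, so rows that repeat a pose let the fingers close. It gives the time, the measured TCP pose, the force, the opening and the grip force at its end, in the units of the state.
- bot.read_state(): the state, without advancing time (a new reading comes with each control period).
- imaging.read_camera(name): name is "scene" or "top"; returns a dict with "img" (400x640x3 uint8, red, green, blue), "fx", "fy", "cx", "cy" (pixels), "R" (3x3) and "t" (3): a world point X has camera coordinates R X + t. Camera axes: x right, y down, z forward; pixel columns grow to the right and rows downward; lengths in m; the calibration is good to about 2 mm. A picture is of the moment at which its call begins. There is no depth.
- bot.finish_job(): hands the job in; it is judged then, once.
The state is a dict: "time": time; "q": joint angles; "joint_vel": joint speeds; "joint_torque": joint torques, N m; "tool_pos": TCP position; "tcp_rot": TCP orientation; "wrist_force": force on the tool from outside, world axes, zero at the start; "torque": the same for the moment, N m; "width": opening from 0.0 (shut) to 1.0 (fully open); "grip_force": force on a finger pad.
Only numpy, scipy, OpenCV 4.12 (cv2) and the standard library are available. Lean on these libraries where they do the work, as an engineer would, in place of code of your own. Each camera call takes 0.05 s, during which the arm holds its last target. There are 200 camera calls.

## Working session

There is one attempt and no reset: what is moved stays moved. The work goes in short steps, Python scripts to look and compute and a tool call to move; the robot and the scene stay as the last step left them, time stands still between calls to the robot, and variables do not carry over. Pictures are saved under pics/ and viewed, at most 14 in all, crops included, and the job is handed in when it is done.

Besides the shell and the picture viewer there is one more tool, called after "Call:" as a command line: name --argument value ..., lists and objects as JSON in quotes. step_arm: Moves the arm, as the interface text tells. Scaled input: -1 to 1 covers 500 mm each way for a shift and 30 degrees each way for a turn. Its arguments: {"type":"object","properties":{"series":{"type":"array","items":{"type":"object","properties":{"grip":{"type":"number"},"x":{"type":"number","minimum":-1,"maximum":1},"y":{"type":"number","minimum":-1,"maximum":1},"z":{"type":"number","minimum":-1,"maximum":1},"ax":{"type":"number","minimum":-1,"maximum":1},"ay":{"type":"number","minimum":-1,"maximum":1},"az":{"type":"number","minimum":-1,"maximum":1}}}},"force":{"type":"number"}},"required":["series"]}

```bash
ls; mkdir -p pics; python3 - <<'E'
from workcell import bot, imaging
import cv2
print(bot.read_state())
for n in("top","scene"):
    c=imaging.read_camera(n); cv2.imwrite(f"pics/{n}0.png",c["img"][:,:,::-1]); print(n,c["fx"],c["fy"],c["cx"],c["cy"],c["R"],c["t"])
E
```

```text
pics
{'time': 0.0, 'q': array([ 1.14710562e+00,  2.64776987e-01,  1.60539707e+00, -2.62899866e-05,
        1.27367462e+00, -3.68935689e-02]), 'joint_vel': array([ 7.04094373e-04,  2.23602087e-05, -4.45261601e-04, -1.50576134e-03,
       -1.26810829e-03,  7.09480640e-04]), 'joint_torque': array([-2.81443971e-05, -5.15108728e+01, -3.67317438e+01, -4.33923651e-04,
        1.33355783e-02,  3.96644339e-06]), 'tool_pos': array([0.25432976, 0.62445968, 0.2299335 ]), 'tcp_rot': array([-0.60369251, -3.08254216,  0.00345866]), 'wrist_force': array([-0.06837134,  0.55668168,  0.07417127]), 'torque': array([ 0.06995508,  0.00852327, -0.01192236]), 'grip_force': 0.0, 'width': 0.9991225906616388}
top 491.9383939819999 491.9383939819999 318.71998459727314 199.62555428714873 [[ 0.0190339  -0.99981615 -0.00231844]
 [-0.97773958 -0.01812889 -0.20903745]
 [ 0.20895699  0.00624563 -0.97790489]] [0.07665411 0.47750151 1.16801639]
scene 388.24247244563793 388.24247244563793 318.11535865404795 203.39765084178808 [[-0.81267918  0.58248004 -0.01641791]
 [ 0.38900075  0.52132738 -0.75953682]
 [-0.43385593 -0.62364634 -0.65025708]] [ 0.35585998 -0.17433426  1.43838666]
```

View pics/top0.png

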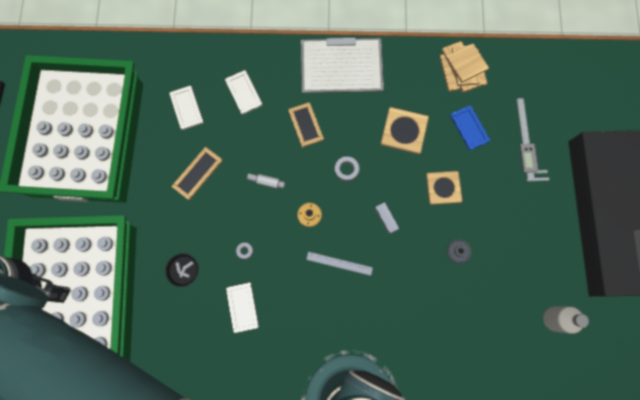

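View pics/scene0.png

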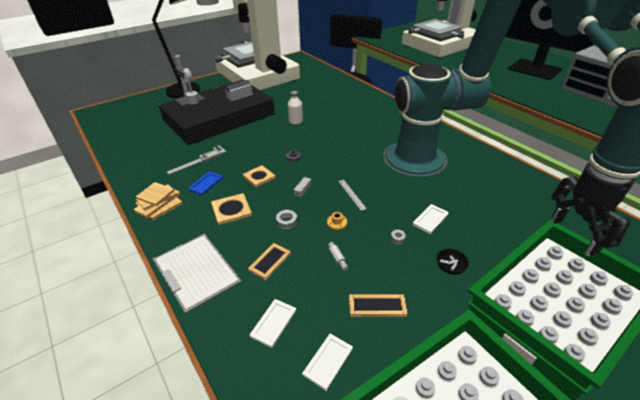

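The top view shows the gauges: large ring (347,168), small ring (244,251), block (387,218) and plug (266,181). Their wooden cases are at (405,130), (444,188), (306,125) and (197,173). The bush (309,214) and the gear (459,251) stay put, and the white and blue cases are decoys.

```bash
cat > h.py <<'E'
import numpy as np, cv2
from scipy.spatial.transform import Rotation as Ro
from workcell import bot, imaging
def ray(c,uv,z):
    d=np.array([(uv[0]-c["cx"])/c["fx"],(uv[1]-c["cy"])/c["fy"],1.])
    o=-c["R"].T@c["t"]; d=c["R"].T@d
    return o+d*(z-o[2])/d[2]
def blob(c,uv,r=38,mode="obj"):
    """largest non-green blob near uv (wood: brown/yellow base, filled)"""
    hsv=cv2.cvtColor(c["img"],cv2.COLOR_RGB2HSV).astype(int); H,S,V=hsv[...,0],hsv[...,1],hsv[...,2]
    m=((H<32)&(S>60)&(V>110)) if mode=="wood" else ((S<90)&(V>75))
    w=np.zeros(m.shape,np.uint8); u,v=map(int,uv); w[max(v-r,0):v+r,max(u-r,0):u+r]=1
    cs,_=cv2.findContours((m*w).astype(np.uint8),cv2.RETR_EXTERNAL,cv2.CHAIN_APPROX_NONE)
    return max(cs,key=cv2.contourArea)
def locate(c,uv,z,mode="obj",r=38):
    k=blob(c,uv,r,mode)
    P=np.array([ray(c,p[0],z)[:2] for p in k]).astype(np.float32)
    (cx,cy),(w,h),a=cv2.minAreaRect(P)
    if w<h: w,h,a=h,w,a+90
    return cx,cy,w*1e3,h*1e3,(a+90)%180-90
def go(x,y,z,yaw=None):
    """print normalised move; yaw = wanted direction (deg, mod 180) of the finger closing line"""
    s=bot.read_state(); R=Ro.from_rotvec(s["tcp_rot"]); 
    yn=R.as_matrix()[:,1]; now=np.degrees(np.arctan2(yn[1],yn[0]))
    d=R.inv().apply(np.array([x,y,z])-s["tool_pos"])/.5
    dy=0 if yaw is None else (yaw-now+90)%180-90
    t=np.radians(now+dy); T=np.array([[np.sin(t),np.cos(t),0],[-np.cos(t),np.sin(t),0],[0,0,-1]])
    if np.linalg.det(T)<0: T[:,0]*=-1
    rv=np.degrees((R.inv()*Ro.from_matrix(T)).as_rotvec())/30
    print("pos",s["tool_pos"].round(4),"yaw",now.round(1),"q6",s["q"][5].round(2),"dturn",round(dy,1),"w",round(s["width"],3),"F",round(s["grip_force"],1),"t",round(s["time"],2))
    print(" xyz",d.round(4),"a",rv.round(3))
E
python3 - <<'E'
from h import *
c=imaging.read_camera("top")
for n,uv,z,m in [("large",(347,168),.016,"obj"),("small",(244,251),.014,"obj"),("block",(387,218),.016,"obj"),("plug",(266,181),.012,"obj"),("c_large",(405,130),.01,"wood"),("c_small",(444,188),.01,"wood"),("c_block",(306,125),.01,"wood"),("c_plug",(197,173),.01,"wood"),("bush",(309,214),.01,"wood")]:
    r=30 if m=="obj" else 34
    if n=="large": r=22
    print(n,np.round(locate(c,uv,z,m,r),3))
go(.5,.2,.12)
E
```

```text
large [ 5.6800e-01  1.6000e-02  6.9263e+01  6.8764e+01 -4.5082e+01]
small [  0.35    0.27   45.393  42.5   -88.921]
block [ 0.441 -0.086 82.873 35.591 26.124]
plug [  0.533   0.224 104.678  30.872  77.459]
c_large [  0.678  -0.137 109.398 108.763 -13.718]
c_small [ 0.524 -0.235 84.888 84.461  4.991]
c_block [  0.689   0.125 114.07   62.96   21.086]
c_plug [  0.55    0.404 137.299  60.568 -36.469]
bush [  0.446   0.109  61.638  60.057 -43.549]
pos [0.2544 0.6246 0.2303] yaw 67.8 q6 -0.04 dturn 0 w 0.995 F 0.0 t 0.15
 xyz [-0.7753 -0.6008  0.2215] a [-0.003 -0.    -0.   ]
```

```bash
python3 -c "
from h import *
go(.35,.27,.06);go(.35,.27,.008)"
```

```text
pos [0.2544 0.6246 0.2303] yaw 67.8 q6 -0.04 dturn 0 w 0.995 F 0.0 t 0.15
 xyz [-0.4447 -0.5841  0.3415] a [-0.003 -0.    -0.   ]
pos [0.2544 0.6246 0.2303] yaw 67.8 q6 -0.04 dturn 0 w 0.995 F 0.0 t 0.15
 xyz [-0.4447 -0.5839  0.4455] a [-0.003 -0.    -0.   ]
```

Call:
step_arm --force 60 --series '[{"x":-0.445,"y":-0.584,"z":0,"grip":-1},{"x":-0.445,"y":-0.584,"z":0,"grip":-1},{"x":-0.445,"y":-0.584,"z":0,"grip":-1},{"x":-0.445,"y":-0.584,"z":0,"grip":-1},{"x":-0.445,"y":-0.584,"z":0,"grip":-1},{"x":-0.445,"y":-0.584,"z":0.1,"grip":-1},{"x":-0.445,"y":-0.584,"z":0.2,"grip":-1},{"x":-0.445,"y":-0.584,"z":0.34,"grip":-1},{"x":-0.445,"y":-0.584,"z":0.34,"grip":-1},{"x":-0.445,"y":-0.584,"z":0.34,"grip":-1},{"x":-0.445,"y":-0.584,"z":0.34,"grip":-1},{"x":-0.445,"y":-0.584,"z":0.34,"grip":-1}]'

```text
validation failed for argument at $.se...
```

```bash
python3 -c "
from h import *
go(.35,.27,.008)
a=imaging.read_camera('top')['img'];b=imaging.read_camera('scene')['img']
im=np.hstack([cv2.resize(a[190:310,190:310],(400,400)),cv2.resize(b[170:290,340:460],(400,400))])
cv2.imwrite('pics/hover1.png',im[:,:,::-1])"
```

```text
pos [0.2544 0.6246 0.2303] yaw 67.8 q6 -0.04 dturn 0 w 0.995 F 0.0 t 0.15
 xyz [-0.4447 -0.5839  0.4455] a [-0.003 -0.    -0.   ]
```

View pics/hover1.png

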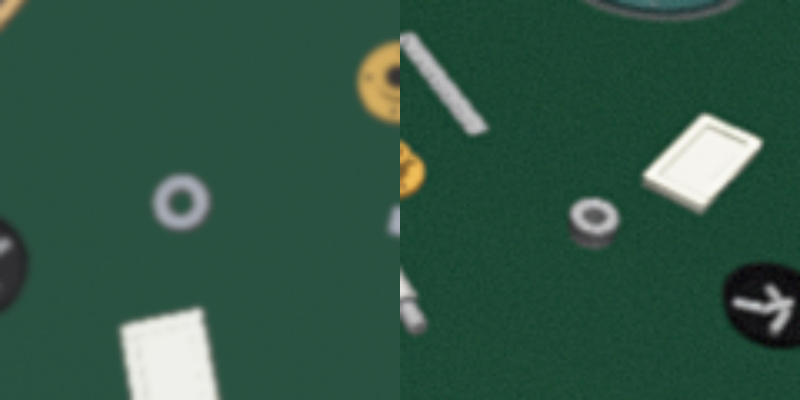

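The arm did not move because the call was refused. The picture still shows the small ring free at the crop centre, with the arm out of view. I'll try fully specified rows.

Call:
step_arm --force 60 --series '[{"x":-0.445,"y":-0.584,"z":0.0,"ax":0.0,"ay":0.0,"az":0.0,"grip":-1.0},{"x":-0.445,"y":-0.584,"z":0.0,"ax":0.0,"ay":0.0,"az":0.0,"grip":-1.0}]'

```text
time: 0.45
tool_pos: [0.2805, 0.5281, 0.2303]
tcp_rot: [-0.6, -3.084, 0.002]
wrist_force: [0.9, -0.4, 0.4]
width: 0.999
grip_force: 0.0
```

```bash
python3 -c "
from h import *
go(.35,.27,.06)"
```

```text
pos [0.2805 0.5281 0.2303] yaw 68.0 q6 -0.15 dturn 0 w 0.999 F 0.0 t 0.45
 xyz [-0.3224 -0.4261  0.3411] a [-0.002  0.     0.   ]
```

Call:
step_arm --series '[{"x":-0.322,"y":-0.426,"z":0.0,"ax":0.0,"ay":0.0,"az":0.0,"grip":-1.0},{"x":-0.322,"y":-0.426,"z":0.0,"ax":0.0,"ay":0.0,"az":0.0,"grip":-1.0},{"x":-0.322,"y":-0.426,"z":0.0,"ax":0.0,"ay":0.0,"az":0.0,"grip":-1.0},{"x":-0.322,"y":-0.426,"z":0.34,"ax":0.0,"ay":0.0,"az":0.0,"grip":-1.0},{"x":-0.322,"y":-0.426,"z":0.34,"ax":0.0,"ay":0.0,"az":0.0,"grip":-1.0},{"x":-0.322,"y":-0.426,"z":0.34,"ax":0.0,"ay":0.0,"az":0.0,"grip":-1.0},{"x":-0.322,"y":-0.426,"z":0.34,"ax":0.0,"ay":0.0,"az":0.0,"grip":-1.0},{"x":-0.322,"y":-0.426,"z":0.34,"ax":0.0,"ay":0.0,"az":0.0,"grip":-1.0}]'

```text
time: 1.25
tool_pos: [0.3452, 0.2653, 0.0561]
tcp_rot: [-0.606, -3.075, 0.013]
wrist_force: [-1.1, -0.5, 0.5]
width: 1.002
grip_force: 0.0
```

```bash
python3 -c "
from h import *
go(.35,.27,.008)
a=imaging.read_camera('top')['img'];b=imaging.read_camera('scene')['img']
im=np.hstack([cv2.resize(a[190:310,190:310],(400,400)),cv2.resize(b[170:290,340:460],(400,400))])
cv2.imwrite('pics/hover1b.png',im[:,:,::-1])"
```

```text
pos [0.3452 0.2653 0.0561] yaw 67.7 q6 -0.58 dturn 0 w 1.002 F 0.0 t 1.25
 xyz [-0.0059  0.0133  0.096 ] a [-0.019 -0.011 -0.   ]
```

View pics/hover1b.png

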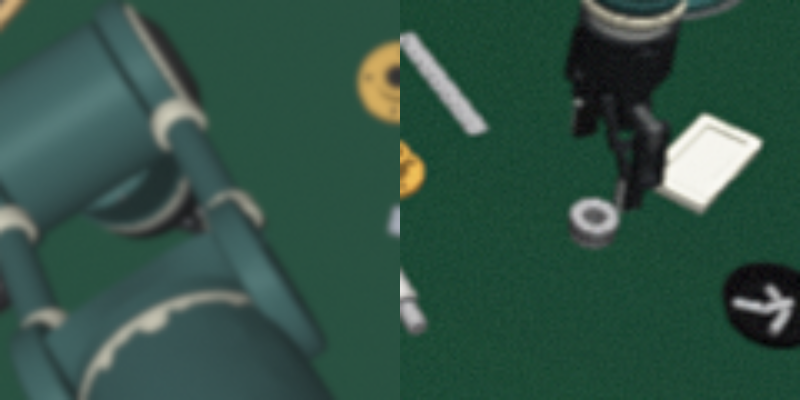

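The hover picture shows the gripper over the small ring, which is at scene pixel (398,237). I'll check that position numerically across the two views.

```bash
python3 -c "
from h import *
c=imaging.read_camera('scene')
print(ray(c,(398.2,236),.013))
print(np.round(locate(c,(337,256),.012,'obj',28),3))
go(.35,.27,.008)"
```

```text
[0.35014191 0.27074134 0.013     ]
[  0.533   0.224 110.405  29.35   78.501]
pos [0.3501 0.2712 0.062 ] yaw 67.8 q6 -0.58 dturn 0 w 0.999 F 0.0 t 1.4
 xyz [-0.0007 -0.0024  0.1079] a [ 0.002  0.    -0.   ]
```

Call:
step_arm --series '[{"x":0.0,"y":-0.002,"z":0.107,"ax":0.0,"ay":0.0,"az":0.0,"grip":-1.0},{"x":0.0,"y":-0.002,"z":0.107,"ax":0.0,"ay":0.0,"az":0.0,"grip":-1.0},{"x":0.0,"y":-0.002,"z":0.107,"ax":0.0,"ay":0.0,"az":0.0,"grip":-1.0},{"x":0.0,"y":-0.002,"z":0.107,"ax":0.0,"ay":0.0,"az":0.0,"grip":1.0},{"x":0.0,"y":-0.002,"z":0.107,"ax":0.0,"ay":0.0,"az":0.0,"grip":1.0},{"x":0.0,"y":-0.002,"z":0.107,"ax":0.0,"ay":0.0,"az":0.0,"grip":1.0},{"x":0.0,"y":-0.002,"z":0.107,"ax":0.0,"ay":0.0,"az":0.0,"grip":1.0},{"x":0.0,"y":-0.002,"z":0.107,"ax":0.0,"ay":0.0,"az":0.0,"grip":1.0},{"x":0.0,"y":-0.002,"z":0.107,"ax":0.0,"ay":0.0,"az":0.0,"grip":1.0},{"x":0.0,"y":-0.002,"z":0.107,"ax":0.0,"ay":0.0,"az":0.0,"grip":1.0}]'

```text
time: 2.4
tool_pos: [0.3502, 0.2705, 0.0098]
tcp_rot: [0.604, 3.081, 0.003]
wrist_force: [-2.2, -2.2, 11.4]
width: 0.412
grip_force: 58.7
```

```bash
python3 -c "
from h import *
go(.524,-.235,.10)"
```

```text
pos [0.3502 0.2705 0.0098] yaw 67.8 q6 -0.58 dturn 0 w 0.412 F 58.7 t 2.4
 xyz [-0.7037 -0.8047 -0.1813] a [ 0.004  0.002 -0.   ]
```

Call:
step_arm --series '[{"x":0.0,"y":0.0,"z":-0.18,"ax":0.0,"ay":0.0,"az":0.0,"grip":1.0},{"x":0.0,"y":0.0,"z":-0.18,"ax":0.0,"ay":0.0,"az":0.0,"grip":1.0},{"x":-0.704,"y":-0.805,"z":-0.18,"ax":0.0,"ay":0.0,"az":0.0,"grip":1.0},{"x":-0.704,"y":-0.805,"z":-0.18,"ax":0.0,"ay":0.0,"az":0.0,"grip":1.0},{"x":-0.704,"y":-0.805,"z":-0.18,"ax":0.0,"ay":0.0,"az":0.0,"grip":1.0},{"x":-0.704,"y":-0.805,"z":-0.18,"ax":0.0,"ay":0.0,"az":0.0,"grip":1.0},{"x":-0.704,"y":-0.805,"z":-0.18,"ax":0.0,"ay":0.0,"az":0.0,"grip":1.0},{"x":-0.704,"y":-0.805,"z":-0.18,"ax":0.0,"ay":0.0,"az":0.0,"grip":1.0},{"x":-0.704,"y":-0.805,"z":-0.18,"ax":0.0,"ay":0.0,"az":0.0,"grip":1.0},{"x":-0.704,"y":-0.805,"z":-0.18,"ax":0.0,"ay":0.0,"az":0.0,"grip":1.0},{"x":-0.704,"y":-0.805,"z":-0.18,"ax":0.0,"ay":0.0,"az":0.0,"grip":1.0},{"x":-0.704,"y":-0.805,"z":-0.18,"ax":0.0,"ay":0.0,"az":0.0,"grip":1.0}]'

```text
time: 3.6
tool_pos: [0.5121, -0.2052, 0.098]
tcp_rot: [0.605, 3.082, 0.0]
wrist_force: [1.4, 0.3, -1.5]
width: 0.41
grip_force: 60.9
```

```bash
python3 -c "
from h import *
go(.524,-.235,.05)"
```

```text
pos [ 0.5121 -0.2052  0.098 ] yaw 67.8 q6 -1.61 dturn 0 w 0.41 F 60.9 t 3.6
 xyz [-0.0446 -0.0462  0.0961] a [ 0.     0.001 -0.   ]
```

Call:
step_arm --series '[{"x":-0.045,"y":-0.046,"z":0.0,"ax":0.0,"ay":0.0,"az":0.0,"grip":1.0},{"x":-0.045,"y":-0.046,"z":0.1,"ax":0.0,"ay":0.0,"az":0.0,"grip":1.0},{"x":-0.045,"y":-0.046,"z":0.1,"ax":0.0,"ay":0.0,"az":0.0,"grip":1.0},{"x":-0.045,"y":-0.046,"z":0.15,"ax":0.0,"ay":0.0,"az":0.0,"grip":1.0},{"x":-0.045,"y":-0.046,"z":0.15,"ax":0.0,"ay":0.0,"az":0.0,"grip":1.0},{"x":-0.045,"y":-0.046,"z":0.15,"ax":0.0,"ay":0.0,"az":0.0,"grip":1.0},{"x":-0.045,"y":-0.046,"z":0.15,"ax":0.0,"ay":0.0,"az":0.0,"grip":1.0}]'

```text
time: 4.3
tool_pos: [0.5252, -0.2329, 0.0246]
tcp_rot: [0.603, 3.081, -0.001]
wrist_force: [-0.2, 0.1, -0.9]
width: 0.412
grip_force: 60.9
```

```bash
python3 -c "
from h import *
go(.524,-.235,.016);
b=imaging.read_camera('scene')['img']
cv2.imwrite('pics/pl1.png',cv2.resize(b[120:220,210:330],(600,500))[:,:,::-1])"
```

```text
pos [ 0.5252 -0.2329  0.0246] yaw 67.9 q6 -1.65 dturn 0 w 0.412 F 60.9 t 4.3
 xyz [ 0.0006 -0.0047  0.0172] a [-0.     0.004  0.   ]
```

View pics/pl1.png

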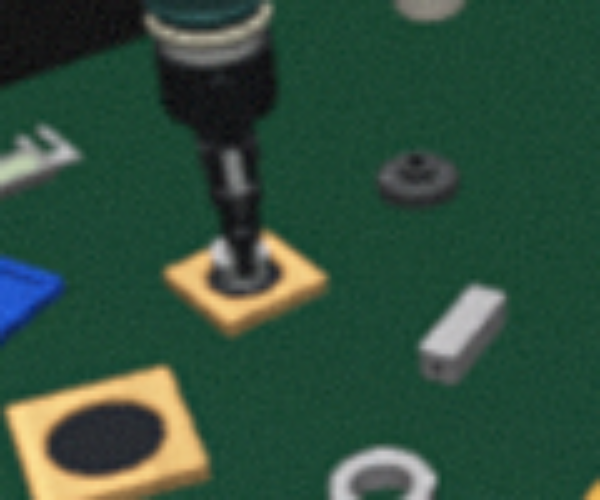

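The small ring hangs centred over its well at crop (240,270). I'll lower, release and rise.

Call:
step_arm --series '[{"x":0.0,"y":-0.004,"z":0.017,"ax":0.0,"ay":0.0,"az":0.0,"grip":1.0},{"x":0.0,"y":-0.004,"z":0.017,"ax":0.0,"ay":0.0,"az":0.0,"grip":1.0},{"x":0.0,"y":-0.004,"z":0.017,"ax":0.0,"ay":0.0,"az":0.0,"grip":1.0},{"x":0.0,"y":-0.004,"z":0.017,"ax":0.0,"ay":0.0,"az":0.0,"grip":-1.0},{"x":0.0,"y":-0.004,"z":0.017,"ax":0.0,"ay":0.0,"az":0.0,"grip":-1.0},{"x":0.0,"y":-0.004,"z":0.017,"ax":0.0,"ay":0.0,"az":0.0,"grip":-1.0},{"x":0.0,"y":-0.004,"z":0.017,"ax":0.0,"ay":0.0,"az":0.0,"grip":-1.0},{"x":0.0,"y":-0.004,"z":0.017,"ax":0.0,"ay":0.0,"az":0.0,"grip":-1.0},{"x":0.0,"y":-0.004,"z":-0.1,"ax":0.0,"ay":0.0,"az":0.0,"grip":-1.0},{"x":0.0,"y":-0.004,"z":-0.1,"ax":0.0,"ay":0.0,"az":0.0,"grip":-1.0},{"x":0.0,"y":-0.004,"z":-0.1,"ax":0.0,"ay":0.0,"az":0.0,"grip":-1.0}]'

```text
time: 5.45
tool_pos: [0.5257, -0.2358, 0.0756]
tcp_rot: [0.603, 3.077, -0.003]
wrist_force: [0.4, -0.4, 0.2]
width: 1.002
grip_force: 0.0
```

```bash
python3 -c "
from h import *
go(.441,-.086,.065,116.1);go(.441,-.086,.065)"
```

```text
pos [ 0.5257 -0.2358  0.0756] yaw 67.8 q6 -1.65 dturn 48.3 w 1.002 F 0.0 t 5.45
 xyz [0.27   0.2137 0.0196] a [-0.006  0.01  -1.609]
pos [ 0.5257 -0.2358  0.0756] yaw 67.8 q6 -1.65 dturn 0 w 1.002 F 0.0 t 5.45
 xyz [0.27   0.2137 0.0196] a [-0.001  0.011  0.   ]
```

Call:
step_arm --series '[{"x":0.27,"y":0.214,"z":0.0,"ax":0.0,"ay":0.0,"az":-1.0,"grip":-1.0},{"x":0.27,"y":0.214,"z":0.0,"ax":0.0,"ay":0.0,"az":-1.0,"grip":-1.0},{"x":0.27,"y":0.214,"z":0.0,"ax":0.0,"ay":0.0,"az":-1.0,"grip":-1.0},{"x":0.27,"y":0.214,"z":0.0,"ax":0.0,"ay":0.0,"az":-1.0,"grip":-1.0},{"x":0.27,"y":0.214,"z":0.0,"ax":0.0,"ay":0.0,"az":-1.0,"grip":-1.0}]'

```text
time: 5.95
tool_pos: [0.435, -0.082, 0.0707]
tcp_rot: [0.22, -3.129, -0.003]
wrist_force: [0.8, 0.3, 0.2]
width: 1.003
grip_force: 0.0
```

Call:
step_arm --series '[{"x":0.0,"y":0.0,"z":0.0,"ax":0.0,"ay":0.0,"az":-0.609,"grip":-1.0},{"x":0.0,"y":0.0,"z":0.0,"ax":0.0,"ay":0.0,"az":-0.609,"grip":-1.0},{"x":0.0,"y":0.0,"z":0.0,"ax":0.0,"ay":0.0,"az":-0.609,"grip":-1.0},{"x":0.0,"y":0.0,"z":0.0,"ax":0.0,"ay":0.0,"az":-0.609,"grip":-1.0},{"x":0.0,"y":0.0,"z":0.0,"ax":0.0,"ay":0.0,"az":-0.609,"grip":-1.0}]'

```text
time: 6.45
tool_pos: [0.4388, -0.0851, 0.0725]
tcp_rot: [0.704, -3.061, -0.0]
wrist_force: [-1.2, -0.7, 1.0]
width: 0.999
grip_force: 0.0
```

```bash
python3 -c "
from h import *
c=imaging.read_camera('scene')
print(np.round(locate(c,(303,186),.014,'obj',18),3))
b=c['img']
cv2.imwrite('pics/bl.png',cv2.resize(b[120:220,220:340],(600,500))[:,:,::-1])
go(.441,-.086,.009,116.1)"
```

```text
[ 4.42000e-01 -8.60000e-02  1.05595e+02  4.41120e+01  2.86740e+01]
pos [ 0.4388 -0.085   0.0725] yaw 116.0 q6 -2.27 dturn 0.1 w 0.998 F 0.0 t 6.5
 xyz [-0.0032 -0.0037  0.1271] a [ 0.    -0.001 -0.005]
```

View pics/bl.png

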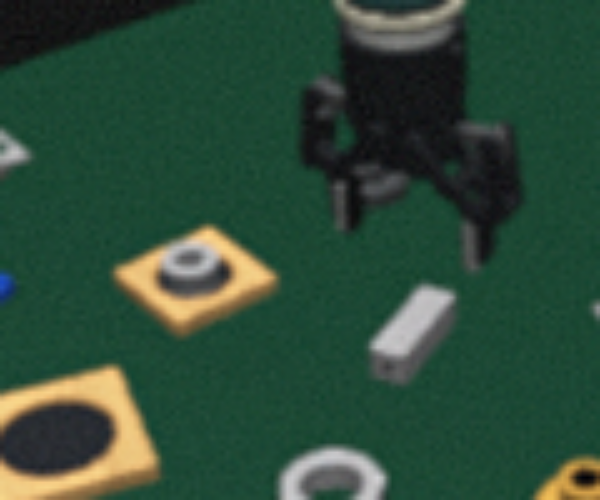

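The small ring sits flat in its case (crop 190,265). The open fingers straddle the block, so I'll grasp it.

Call:
step_arm --series '[{"x":-0.003,"y":-0.004,"z":0.126,"ax":0.0,"ay":0.0,"az":0.0,"grip":-1.0},{"x":-0.003,"y":-0.004,"z":0.126,"ax":0.0,"ay":0.0,"az":0.0,"grip":-1.0},{"x":-0.003,"y":-0.004,"z":0.126,"ax":0.0,"ay":0.0,"az":0.0,"grip":-1.0},{"x":-0.003,"y":-0.004,"z":0.126,"ax":0.0,"ay":0.0,"az":0.0,"grip":1.0},{"x":-0.003,"y":-0.004,"z":0.126,"ax":0.0,"ay":0.0,"az":0.0,"grip":1.0},{"x":-0.003,"y":-0.004,"z":0.126,"ax":0.0,"ay":0.0,"az":0.0,"grip":1.0},{"x":-0.003,"y":-0.004,"z":0.126,"ax":0.0,"ay":0.0,"az":0.0,"grip":1.0},{"x":-0.003,"y":-0.004,"z":0.126,"ax":0.0,"ay":0.0,"az":0.0,"grip":1.0},{"x":-0.003,"y":-0.004,"z":0.126,"ax":0.0,"ay":0.0,"az":0.0,"grip":1.0},{"x":-0.003,"y":-0.004,"z":0.126,"ax":0.0,"ay":0.0,"az":0.0,"grip":1.0},{"x":-0.003,"y":-0.004,"z":0.126,"ax":0.0,"ay":0.0,"az":0.0,"grip":1.0}]'

```text
time: 7.6
tool_pos: [0.4423, -0.0862, 0.0113]
tcp_rot: [-0.709, 3.058, -0.002]
wrist_force: [-1.2, 0.2, 5.9]
width: 0.273
grip_force: 59.3
```

```bash
python3 -c "
from h import *
go(.689,.125,.08,111.1)"
```

```text
pos [ 0.4423 -0.0862  0.0113] yaw 116.1 q6 -2.27 dturn -5.0 w 0.273 F 59.3 t 7.6
 xyz [-0.6292  0.1618 -0.1365] a [-0.003  0.004  0.167]
```

Call:
step_arm --series '[{"x":0.0,"y":0.0,"z":-0.14,"ax":0.0,"ay":0.0,"az":0.0,"grip":1.0},{"x":0.0,"y":0.0,"z":-0.14,"ax":0.0,"ay":0.0,"az":0.0,"grip":1.0},{"x":-0.629,"y":0.162,"z":-0.14,"ax":0.0,"ay":0.0,"az":0.167,"grip":1.0},{"x":-0.629,"y":0.162,"z":-0.14,"ax":0.0,"ay":0.0,"az":0.167,"grip":1.0},{"x":-0.629,"y":0.162,"z":-0.14,"ax":0.0,"ay":0.0,"az":0.167,"grip":1.0},{"x":-0.629,"y":0.162,"z":-0.14,"ax":0.0,"ay":0.0,"az":0.167,"grip":1.0},{"x":-0.629,"y":0.162,"z":-0.14,"ax":0.0,"ay":0.0,"az":0.167,"grip":1.0},{"x":-0.629,"y":0.162,"z":-0.14,"ax":0.0,"ay":0.0,"az":0.167,"grip":1.0},{"x":-0.629,"y":0.162,"z":-0.14,"ax":0.0,"ay":0.0,"az":0.167,"grip":1.0},{"x":-0.629,"y":0.162,"z":-0.14,"ax":0.0,"ay":0.0,"az":0.167,"grip":1.0},{"x":-0.629,"y":0.162,"z":-0.14,"ax":0.0,"ay":0.0,"az":0.167,"grip":1.0}]'

```text
time: 8.7
tool_pos: [0.6868, 0.1256, 0.0786]
tcp_rot: [0.576, -3.086, 0.0]
wrist_force: [-0.5, 0.4, -3.7]
width: 0.275
grip_force: 60.1
```

```bash
python3 -c "
from h import *
go(.689,.125,.0275,111.1)"
```

```text
pos [0.6868 0.1256 0.0786] yaw 111.2 q6 -1.79 dturn -0.1 w 0.275 F 60.1 t 8.7
 xyz [-0.004  -0.0027  0.1023] a [ 0.001 -0.005  0.002]
```

Call:
step_arm --series '[{"x":-0.004,"y":-0.003,"z":0.05,"ax":0.0,"ay":0.0,"az":0.0,"grip":1.0},{"x":-0.004,"y":-0.003,"z":0.1,"ax":0.0,"ay":0.0,"az":0.0,"grip":1.0},{"x":-0.004,"y":-0.003,"z":0.1,"ax":0.0,"ay":0.0,"az":0.0,"grip":1.0},{"x":-0.004,"y":-0.003,"z":0.1,"ax":0.0,"ay":0.0,"az":0.0,"grip":1.0},{"x":-0.004,"y":-0.003,"z":0.1,"ax":0.0,"ay":0.0,"az":0.0,"grip":1.0}]'

```text
time: 9.2
tool_pos: [0.6907, 0.1242, 0.0314]
tcp_rot: [-0.574, 3.087, -0.0]
wrist_force: [0.7, -0.4, -2.8]
width: 0.274
grip_force: 60.1
```

```bash
python3 -c "
from h import *
go(.689,.125,.0175,111.1)
b=imaging.read_camera('scene')['img']
cv2.imwrite('pics/bl2.png',cv2.resize(b[200:300,220:340],(600,500))[:,:,::-1])"
```

```text
pos [0.6907 0.1242 0.0314] yaw 111.1 q6 -1.8 dturn 0.0 w 0.274 F 60.1 t 9.2
 xyz [0.0027 0.0028 0.0277] a [-0.001  0.003 -0.001]
```

View pics/bl2.png

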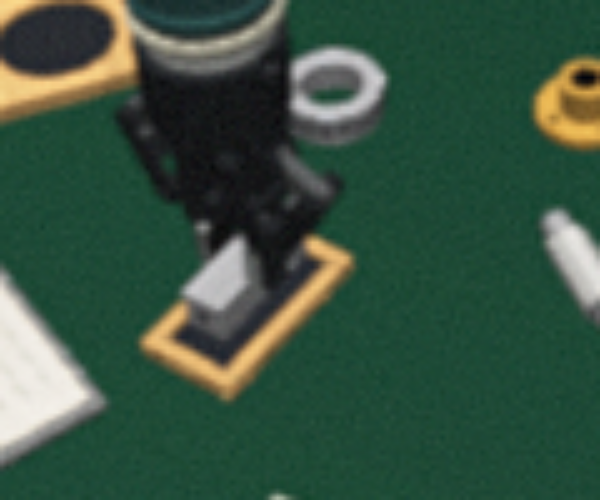

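The block is lined up over its pocket (crop 230,300). I'll set it down.

Call:
step_arm --series '[{"x":0.002,"y":0.002,"z":0.02,"ax":0.0,"ay":0.0,"az":0.0,"grip":1.0},{"x":0.002,"y":0.002,"z":0.028,"ax":0.0,"ay":0.0,"az":0.0,"grip":1.0},{"x":0.002,"y":0.002,"z":0.028,"ax":0.0,"ay":0.0,"az":0.0,"grip":1.0},{"x":0.002,"y":0.002,"z":0.028,"ax":0.0,"ay":0.0,"az":0.0,"grip":1.0},{"x":0.002,"y":0.002,"z":0.028,"ax":0.0,"ay":0.0,"az":0.0,"grip":-1.0},{"x":0.002,"y":0.002,"z":0.028,"ax":0.0,"ay":0.0,"az":0.0,"grip":-1.0},{"x":0.002,"y":0.002,"z":0.028,"ax":0.0,"ay":0.0,"az":0.0,"grip":-1.0},{"x":0.002,"y":0.002,"z":0.028,"ax":0.0,"ay":0.0,"az":0.0,"grip":-1.0},{"x":0.002,"y":0.002,"z":0.028,"ax":0.0,"ay":0.0,"az":0.0,"grip":-1.0},{"x":0.002,"y":0.002,"z":-0.1,"ax":0.0,"ay":0.0,"az":0.0,"grip":-1.0},{"x":0.002,"y":0.002,"z":-0.1,"ax":0.0,"ay":0.0,"az":0.0,"grip":-1.0},{"x":0.002,"y":0.002,"z":-0.1,"ax":0.0,"ay":0.0,"az":0.0,"grip":-1.0}]'

```text
time: 10.45
tool_pos: [0.6923, 0.1257, 0.0844]
tcp_rot: [-0.574, 3.08, -0.001]
wrist_force: [0.2, 0.1, 0.2]
width: 1.001
grip_force: 0.0
```

```bash
python3 -c "
from h import *
go(.568,.016,.065)"
```

```text
pos [0.6923 0.1257 0.0844] yaw 111.1 q6 -1.79 dturn 0 w 1.001 F 0.0 t 10.45
 xyz [ 0.3113 -0.1151  0.0364] a [-0.004  0.016  0.   ]
```

Call:
step_arm --series '[{"x":0.311,"y":-0.115,"z":0.0,"ax":0.0,"ay":0.0,"az":0.0,"grip":-1.0},{"x":0.311,"y":-0.115,"z":0.0,"ax":0.0,"ay":0.0,"az":0.0,"grip":-1.0},{"x":0.311,"y":-0.115,"z":0.0,"ax":0.0,"ay":0.0,"az":0.0,"grip":-1.0},{"x":0.311,"y":-0.115,"z":0.0,"ax":0.0,"ay":0.0,"az":0.0,"grip":-1.0},{"x":0.311,"y":-0.115,"z":0.036,"ax":0.0,"ay":0.0,"az":0.0,"grip":-1.0},{"x":0.311,"y":-0.115,"z":0.036,"ax":0.0,"ay":0.0,"az":0.0,"grip":-1.0},{"x":0.311,"y":-0.115,"z":0.036,"ax":0.0,"ay":0.0,"az":0.0,"grip":-1.0}]'

```text
time: 11.15
tool_pos: [0.5641, 0.0158, 0.061]
tcp_rot: [0.575, -3.087, -0.001]
wrist_force: [0.9, -1.5, -0.5]
width: 1.0
grip_force: 0.0
```

```bash
python3 -c "
from h import *
go(.568,.016,.003)
c=imaging.read_camera('scene');b=c['img']
print(np.round(locate(c,(287,218),.014,'obj',18),3))
cv2.imwrite('pics/lr.png',cv2.resize(b[150:270,220:340],(600,600))[:,:,::-1])"
```

```text
pos [0.5641 0.0158 0.061 ] yaw 111.1 q6 -1.96 dturn 0 w 1.0 F 0.0 t 11.15
 xyz [-0.0076 -0.0025  0.1161] a [ 0.001 -0.003  0.   ]
[5.6900e-01 1.6000e-02 8.4391e+01 6.7737e+01 5.3402e+01]
```

View pics/lr.png

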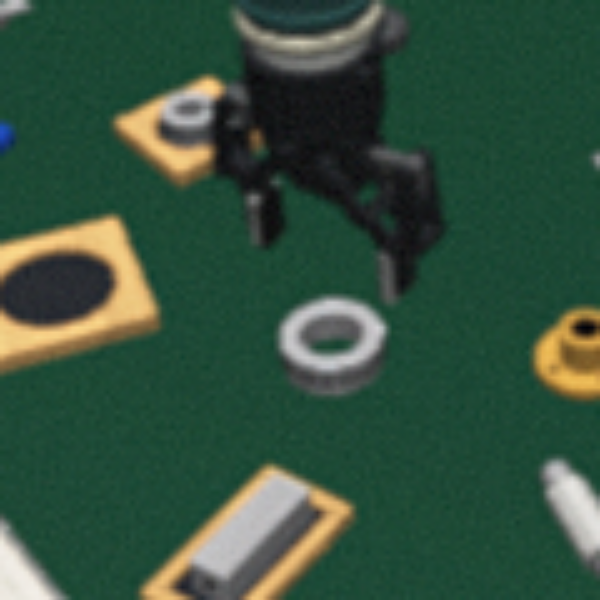

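The block lies in its pocket (crop 250,540), and the fingers straddle the large ring at (330,340). I'll grasp it.

Call:
step_arm --series '[{"x":-0.006,"y":-0.002,"z":0.09,"ax":0.0,"ay":0.0,"az":0.0,"grip":-1.0},{"x":-0.006,"y":-0.002,"z":0.114,"ax":0.0,"ay":0.0,"az":0.0,"grip":-1.0},{"x":-0.006,"y":-0.002,"z":0.114,"ax":0.0,"ay":0.0,"az":0.0,"grip":-1.0},{"x":-0.006,"y":-0.002,"z":0.114,"ax":0.0,"ay":0.0,"az":0.0,"grip":1.0},{"x":-0.006,"y":-0.002,"z":0.114,"ax":0.0,"ay":0.0,"az":0.0,"grip":1.0},{"x":-0.006,"y":-0.002,"z":0.114,"ax":0.0,"ay":0.0,"az":0.0,"grip":1.0},{"x":-0.006,"y":-0.002,"z":0.114,"ax":0.0,"ay":0.0,"az":0.0,"grip":1.0},{"x":-0.006,"y":-0.002,"z":0.114,"ax":0.0,"ay":0.0,"az":0.0,"grip":1.0},{"x":-0.006,"y":-0.002,"z":0.114,"ax":0.0,"ay":0.0,"az":0.0,"grip":1.0}]'

```text
time: 12.1
tool_pos: [0.5695, 0.0158, 0.0072]
tcp_rot: [-0.574, 3.085, -0.001]
wrist_force: [-1.2, -0.3, 5.9]
width: 0.67
grip_force: 63.9
```

```bash
python3 -c "
from h import *
go(.678,-.137,.08)"
```

```text
pos [0.5695 0.0158 0.0072] yaw 111.1 q6 -1.96 dturn 0 w 0.67 F 63.9 t 12.1
 xyz [-0.093  -0.3634 -0.1447] a [-0.003  0.007  0.   ]
```

Call:
step_arm --series '[{"x":0.0,"y":0.0,"z":-0.145,"ax":0.0,"ay":0.0,"az":0.0,"grip":1.0},{"x":0.0,"y":0.0,"z":-0.145,"ax":0.0,"ay":0.0,"az":0.0,"grip":1.0},{"x":-0.093,"y":-0.364,"z":-0.145,"ax":0.0,"ay":0.0,"az":0.0,"grip":1.0},{"x":-0.093,"y":-0.364,"z":-0.145,"ax":0.0,"ay":0.0,"az":0.0,"grip":1.0},{"x":-0.093,"y":-0.364,"z":-0.145,"ax":0.0,"ay":0.0,"az":0.0,"grip":1.0},{"x":-0.093,"y":-0.364,"z":-0.145,"ax":0.0,"ay":0.0,"az":0.0,"grip":1.0},{"x":-0.093,"y":-0.364,"z":-0.145,"ax":0.0,"ay":0.0,"az":0.0,"grip":1.0},{"x":-0.093,"y":-0.364,"z":-0.145,"ax":0.0,"ay":0.0,"az":0.0,"grip":1.0},{"x":-0.093,"y":-0.364,"z":-0.145,"ax":0.0,"ay":0.0,"az":0.0,"grip":1.0}]'

```text
time: 13.0
tool_pos: [0.6754, -0.1365, 0.0767]
tcp_rot: [0.575, -3.087, -0.002]
wrist_force: [0.3, -0.5, -2.9]
width: 0.669
grip_force: 66.7
```

```bash
python3 -c "
from h import *
go(.678,-.137,.025)"
```

```text
pos [ 0.6754 -0.1365  0.0767] yaw 111.1 q6 -2.18 dturn 0 w 0.669 F 66.7 t 13.0
 xyz [-0.0047 -0.003   0.1035] a [ 0.003 -0.003  0.   ]
```

Call:
step_arm --series '[{"x":-0.003,"y":-0.001,"z":0.06,"ax":0.0,"ay":0.0,"az":0.0,"grip":1.0},{"x":-0.003,"y":-0.001,"z":0.1,"ax":0.0,"ay":0.0,"az":0.0,"grip":1.0},{"x":-0.003,"y":-0.001,"z":0.1,"ax":0.0,"ay":0.0,"az":0.0,"grip":1.0},{"x":-0.003,"y":-0.001,"z":0.1,"ax":0.0,"ay":0.0,"az":0.0,"grip":1.0},{"x":-0.003,"y":-0.001,"z":0.1,"ax":0.0,"ay":0.0,"az":0.0,"grip":1.0}]'

```text
time: 13.5
tool_pos: [0.6791, -0.1368, 0.029]
tcp_rot: [-0.576, 3.086, -0.001]
wrist_force: [0.9, -0.6, -2.7]
width: 0.671
grip_force: 66.7
```

```bash
python3 -c "
from h import *
go(.678,-.137,.0135)"
```

```text
pos [ 0.6791 -0.1368  0.029 ] yaw 111.1 q6 -2.17 dturn 0 w 0.671 F 66.7 t 13.5
 xyz [0.0022 0.0005 0.0309] a [-0.003  0.004  0.   ]
```

Call:
step_arm --series '[{"x":0.002,"y":0.0,"z":0.018,"ax":0.0,"ay":0.0,"az":0.0,"grip":1.0},{"x":0.002,"y":0.0,"z":0.026,"ax":0.0,"ay":0.0,"az":0.0,"grip":1.0},{"x":0.002,"y":0.0,"z":0.031,"ax":0.0,"ay":0.0,"az":0.0,"grip":1.0},{"x":0.002,"y":0.0,"z":0.031,"ax":0.0,"ay":0.0,"az":0.0,"grip":1.0},{"x":0.002,"y":0.0,"z":0.031,"ax":0.0,"ay":0.0,"az":0.0,"grip":1.0}]'

```text
time: 14.0
tool_pos: [0.6772, -0.1377, 0.0133]
tcp_rot: [0.575, -3.088, -0.0]
wrist_force: [-3.8, 0.5, 5.5]
width: 0.668
grip_force: 67.5
```

Call:
step_arm --series '[{"x":0.0,"y":0.0,"z":0.0,"ax":0.0,"ay":0.0,"az":0.0,"grip":-1.0},{"x":0.0,"y":0.0,"z":0.0,"ax":0.0,"ay":0.0,"az":0.0,"grip":-1.0},{"x":0.0,"y":0.0,"z":0.0,"ax":0.0,"ay":0.0,"az":0.0,"grip":-1.0},{"x":0.0,"y":0.0,"z":0.0,"ax":0.0,"ay":0.0,"az":0.0,"grip":-1.0},{"x":0.0,"y":0.0,"z":0.0,"ax":0.0,"ay":0.0,"az":0.0,"grip":-1.0},{"x":0.0,"y":0.0,"z":-0.14,"ax":0.0,"ay":0.0,"az":0.0,"grip":-1.0},{"x":0.0,"y":0.0,"z":-0.14,"ax":0.0,"ay":0.0,"az":0.0,"grip":-1.0},{"x":0.0,"y":0.0,"z":-0.14,"ax":0.0,"ay":0.0,"az":0.0,"grip":-1.0}]'

```text
time: 14.8
tool_pos: [0.6808, -0.1385, 0.0869]
tcp_rot: [-0.574, 3.081, -0.006]
wrist_force: [-0.5, 0.4, 0.4]
width: 1.003
grip_force: 0.0
```

```bash
python3 -c "
from h import *
go(.533,.224,.09,-12.3)"
```

```text
pos [ 0.6808 -0.1385  0.0869] yaw 111.1 q6 -2.18 dturn 56.6 w 1.003 F 0.0 t 14.8
 xyz [ 0.0148  0.7828 -0.0102] a [-0.016  0.008 -1.887]
```

Call:
step_arm --series '[{"x":0.015,"y":0.783,"z":0.0,"ax":0.0,"ay":0.0,"az":1.0,"grip":-1.0},{"x":0.015,"y":0.783,"z":0.0,"ax":0.0,"ay":0.0,"az":1.0,"grip":-1.0},{"x":0.015,"y":0.783,"z":0.0,"ax":0.0,"ay":0.0,"az":1.0,"grip":-1.0},{"x":0.015,"y":0.783,"z":0.0,"ax":0.0,"ay":0.0,"az":1.0,"grip":-1.0},{"x":0.015,"y":0.783,"z":0.0,"ax":0.0,"ay":0.0,"az":1.0,"grip":-1.0},{"x":0.015,"y":0.783,"z":0.0,"ax":0.0,"ay":0.0,"az":1.0,"grip":-1.0},{"x":0.015,"y":0.783,"z":0.0,"ax":0.0,"ay":0.0,"az":1.0,"grip":-1.0},{"x":0.015,"y":0.783,"z":0.0,"ax":0.0,"ay":0.0,"az":1.0,"grip":-1.0}]'

```text
time: 15.6
tool_pos: [0.5271, 0.2268, 0.0807]
tcp_rot: [-0.243, -3.131, 0.001]
wrist_force: [-0.9, 0.9, -0.6]
width: 1.002
grip_force: 0.0
```

Call:
step_arm --series '[{"x":0.0,"y":0.0,"z":0.0,"ax":0.0,"ay":0.0,"az":1.0,"grip":-1.0},{"x":0.0,"y":0.0,"z":0.0,"ax":0.0,"ay":0.0,"az":1.0,"grip":-1.0},{"x":0.0,"y":0.0,"z":0.0,"ax":0.0,"ay":0.0,"az":1.0,"grip":-1.0},{"x":0.0,"y":0.0,"z":0.0,"ax":0.0,"ay":0.0,"az":1.0,"grip":-1.0}]'

```text
time: 16.0
tool_pos: [0.5282, 0.2249, 0.0805]
tcp_rot: [-1.052, -2.959, 0.002]
wrist_force: [-0.5, -0.0, -0.2]
width: 0.996
grip_force: 0.0
```

Call:
step_arm --series '[{"x":0.0,"y":0.0,"z":0.0,"ax":0.0,"ay":0.0,"az":1.0,"grip":-1.0},{"x":0.0,"y":0.0,"z":0.0,"ax":0.0,"ay":0.0,"az":1.0,"grip":-1.0},{"x":0.0,"y":0.0,"z":0.0,"ax":0.0,"ay":0.0,"az":1.0,"grip":-1.0},{"x":0.0,"y":0.0,"z":0.0,"ax":0.0,"ay":0.0,"az":1.0,"grip":-1.0}]'

```text
time: 16.4
tool_pos: [0.5283, 0.2246, 0.0804]
tcp_rot: [-1.783, -2.585, 0.003]
wrist_force: [0.3, 0.8, 0.2]
width: 1.003
grip_force: 0.0
```

Call:
step_arm --series '[{"x":0.0,"y":0.0,"z":0.0,"ax":0.0,"ay":0.0,"az":1.0,"grip":-1.0},{"x":0.0,"y":0.0,"z":0.0,"ax":0.0,"ay":0.0,"az":1.0,"grip":-1.0},{"x":0.0,"y":0.0,"z":0.0,"ax":0.0,"ay":0.0,"az":1.0,"grip":-1.0},{"x":0.0,"y":0.0,"z":0.0,"ax":0.0,"ay":0.0,"az":1.0,"grip":-1.0},{"x":0.0,"y":0.0,"z":0.0,"ax":0.0,"ay":0.0,"az":1.0,"grip":-1.0},{"x":0.0,"y":0.0,"z":0.0,"ax":0.0,"ay":0.0,"az":1.0,"grip":-1.0}]'

```text
time: 17.0
tool_pos: [0.5286, 0.2247, 0.0809]
tcp_rot: [-2.385, -2.044, 0.002]
wrist_force: [0.8, 0.4, 0.0]
width: 0.997
grip_force: 0.0
```

```bash
python3 -c "
from h import *
go(.533,.224,.05,-12)
c=imaging.read_camera('scene');b=c['img']
cv2.imwrite('pics/plg.png',cv2.resize(b[120:300,200:420],(733,600))[:,:,::-1])"
```

```text
pos [0.5286 0.2247 0.0809] yaw -8.8 q6 0.51 dturn -3.2 w 0.997 F 0.0 t 17.0
 xyz [-0.      0.0089  0.0619] a [-0.002  0.001  0.107]
```

View pics/plg.png

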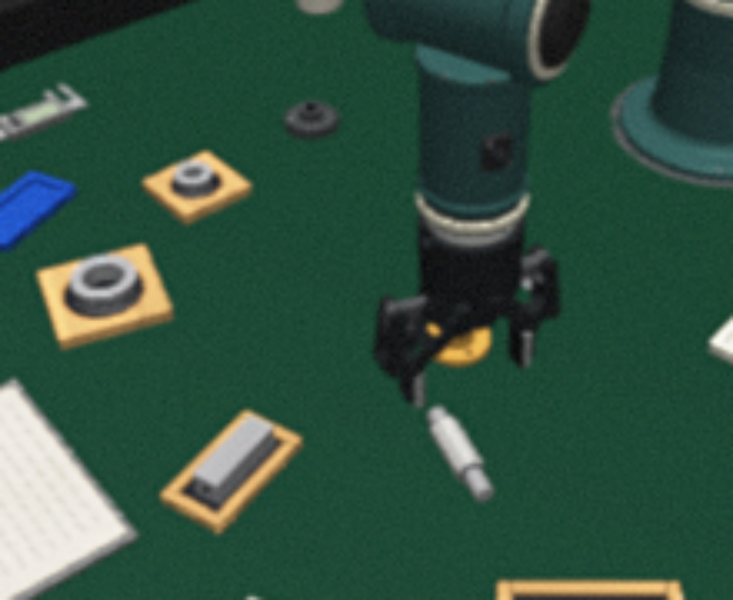

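Three gauges sit in their cases. The gripper straddles the plug gauge (crop 460,450), so I'll grasp it.

Call:
step_arm --series '[{"x":0.0,"y":0.008,"z":0.0,"ax":0.0,"ay":0.0,"az":0.107,"grip":-1.0},{"x":0.0,"y":0.008,"z":0.09,"ax":0.0,"ay":0.0,"az":0.107,"grip":-1.0},{"x":0.0,"y":0.008,"z":0.142,"ax":0.0,"ay":0.0,"az":0.107,"grip":-1.0},{"x":0.0,"y":0.008,"z":0.142,"ax":0.0,"ay":0.0,"az":0.107,"grip":-1.0},{"x":0.0,"y":0.008,"z":0.142,"ax":0.0,"ay":0.0,"az":0.107,"grip":1.0},{"x":0.0,"y":0.008,"z":0.142,"ax":0.0,"ay":0.0,"az":0.107,"grip":1.0},{"x":0.0,"y":0.008,"z":0.142,"ax":0.0,"ay":0.0,"az":0.107,"grip":1.0},{"x":0.0,"y":0.008,"z":0.142,"ax":0.0,"ay":0.0,"az":0.107,"grip":1.0},{"x":0.0,"y":0.008,"z":0.142,"ax":0.0,"ay":0.0,"az":0.107,"grip":1.0},{"x":0.0,"y":0.008,"z":0.142,"ax":0.0,"ay":0.0,"az":0.107,"grip":1.0},{"x":0.0,"y":0.008,"z":0.142,"ax":0.0,"ay":0.0,"az":0.107,"grip":1.0}]'

```text
time: 18.15
tool_pos: [0.5344, 0.2248, 0.0125]
tcp_rot: [2.443, 1.974, 0.004]
wrist_force: [-1.1, -1.1, 7.5]
width: 0.226
grip_force: 58.7
```

```bash
python3 -c "
from h import *
go(.55,.404,.08,53.5)"
```

```text
pos [0.5344 0.2248 0.0125] yaw -12.1 q6 0.57 dturn 65.6 w 0.226 F 58.7 t 18.15
 xyz [ 0.3572 -0.0444 -0.1346] a [ 0.005  0.    -2.187]
```

Call:
step_arm --series '[{"x":0.0,"y":0.0,"z":-0.03,"ax":0.0,"ay":0.0,"az":0.0,"grip":1.0},{"x":0.0,"y":0.0,"z":-0.07,"ax":0.0,"ay":0.0,"az":0.0,"grip":1.0},{"x":0.0,"y":0.0,"z":-0.135,"ax":0.0,"ay":0.0,"az":0.0,"grip":1.0},{"x":0.357,"y":-0.044,"z":-0.135,"ax":0.0,"ay":0.0,"az":-1.0,"grip":1.0},{"x":0.357,"y":-0.044,"z":-0.135,"ax":0.0,"ay":0.0,"az":-1.0,"grip":1.0},{"x":0.357,"y":-0.044,"z":-0.135,"ax":0.0,"ay":0.0,"az":-1.0,"grip":1.0},{"x":0.357,"y":-0.044,"z":-0.135,"ax":0.0,"ay":0.0,"az":-1.0,"grip":1.0},{"x":0.357,"y":-0.044,"z":-0.135,"ax":0.0,"ay":0.0,"az":-1.0,"grip":1.0}]'

```text
time: 18.95
tool_pos: [0.5493, 0.4081, 0.0794]
tcp_rot: [-1.843, -2.544, -0.005]
wrist_force: [-0.7, -0.4, -2.0]
width: 0.225
grip_force: 59.2
```

Call:
step_arm --series '[{"x":0.0,"y":0.0,"z":0.0,"ax":0.0,"ay":0.0,"az":-1.0,"grip":1.0},{"x":0.0,"y":0.0,"z":0.0,"ax":0.0,"ay":0.0,"az":-1.0,"grip":1.0},{"x":0.0,"y":0.0,"z":0.0,"ax":0.0,"ay":0.0,"az":-1.0,"grip":1.0},{"x":0.0,"y":0.0,"z":0.0,"ax":0.0,"ay":0.0,"az":-1.0,"grip":1.0},{"x":0.0,"y":0.0,"z":0.0,"ax":0.0,"ay":0.0,"az":-1.0,"grip":1.0}]'

```text
time: 19.45
tool_pos: [0.5488, 0.4024, 0.0785]
tcp_rot: [-1.13, -2.931, 0.001]
wrist_force: [0.3, 0.5, -2.1]
width: 0.223
grip_force: 59.2
```

```bash
python3 -c "
from h import *
go(.55,.404,.03,53.5)
c=imaging.read_camera('scene');b=c['img']
cv2.imwrite('pics/plg2.png',cv2.resize(b[230:330,320:440],(600,500))[:,:,::-1])"
```

```text
pos [0.5488 0.4024 0.0785] yaw 47.8 q6 -0.24 dturn 5.7 w 0.223 F 59.2 t 19.45
 xyz [0.0005 0.004  0.097 ] a [-0.002 -0.    -0.189]
```

View pics/plg2.png

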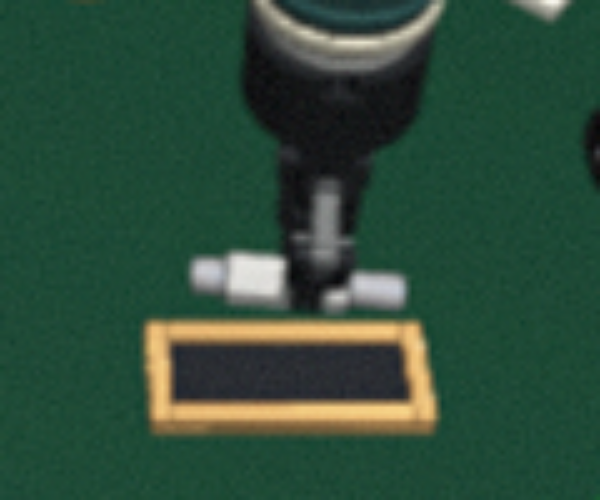

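The plug is held level over the pocket (crop 300,280) and still needs about 6° of turn. I'll finish the turn while lowering.

Call:
step_arm --series '[{"x":0.001,"y":0.003,"z":0.0,"ax":0.0,"ay":0.0,"az":-0.189,"grip":1.0},{"x":0.001,"y":0.003,"z":0.05,"ax":0.0,"ay":0.0,"az":-0.189,"grip":1.0},{"x":0.001,"y":0.003,"z":0.095,"ax":0.0,"ay":0.0,"az":-0.189,"grip":1.0},{"x":0.001,"y":0.003,"z":0.095,"ax":0.0,"ay":0.0,"az":-0.189,"grip":1.0},{"x":0.001,"y":0.003,"z":0.095,"ax":0.0,"ay":0.0,"az":-0.189,"grip":1.0},{"x":0.001,"y":0.003,"z":0.095,"ax":0.0,"ay":0.0,"az":-0.189,"grip":1.0}]'

```text
time: 20.1
tool_pos: [0.5507, 0.4054, 0.0323]
tcp_rot: [0.983, 2.982, 0.003]
wrist_force: [-0.1, -0.4, -0.2]
width: 0.226
grip_force: 59.2
```

```bash
python3 -c "
from h import *
go(.55,.404,.019,53.5)
c=imaging.read_camera('scene');b=c['img']
cv2.imwrite('pics/plg3.png',cv2.resize(b[230:330,320:440],(600,500))[:,:,::-1])"
```

```text
pos [0.5507 0.4054 0.0323] yaw 53.5 q6 -0.34 dturn -0.0 w 0.226 F 59.2 t 20.1
 xyz [-0.0005 -0.0032  0.0267] a [0.004 0.001 0.   ]
```

View pics/plg3.png

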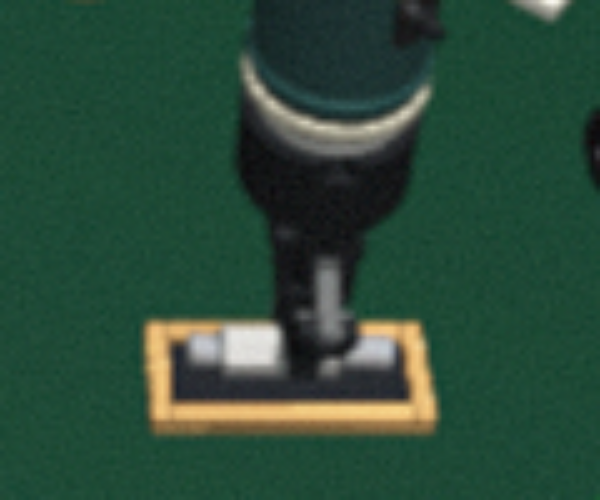

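The plug is parallel to the pocket and just above it. I'll lower the rest of the way, release and rise.

Call:
step_arm --series '[{"x":0.0,"y":-0.002,"z":0.014,"ax":0.0,"ay":0.0,"az":0.0,"grip":1.0},{"x":0.0,"y":-0.002,"z":0.022,"ax":0.0,"ay":0.0,"az":0.0,"grip":1.0},{"x":0.0,"y":-0.002,"z":0.027,"ax":0.0,"ay":0.0,"az":0.0,"grip":1.0},{"x":0.0,"y":-0.002,"z":0.027,"ax":0.0,"ay":0.0,"az":0.0,"grip":1.0},{"x":0.0,"y":-0.002,"z":0.027,"ax":0.0,"ay":0.0,"az":0.0,"grip":1.0}]'

```text
time: 20.65
tool_pos: [0.5491, 0.4041, 0.0186]
tcp_rot: [-0.982, -2.984, 0.0]
wrist_force: [-2.4, -2.9, 6.4]
width: 0.227
grip_force: 60.1
```

Call:
step_arm --series '[{"x":0.0,"y":0.0,"z":0.0,"ax":0.0,"ay":0.0,"az":0.0,"grip":-1.0},{"x":0.0,"y":0.0,"z":0.0,"ax":0.0,"ay":0.0,"az":0.0,"grip":-1.0},{"x":0.0,"y":0.0,"z":0.0,"ax":0.0,"ay":0.0,"az":0.0,"grip":-1.0},{"x":0.0,"y":0.0,"z":0.0,"ax":0.0,"ay":0.0,"az":0.0,"grip":-1.0},{"x":0.0,"y":0.0,"z":0.0,"ax":0.0,"ay":0.0,"az":0.0,"grip":-1.0},{"x":0.0,"y":0.0,"z":-0.2,"ax":0.0,"ay":0.0,"az":0.0,"grip":-1.0},{"x":0.0,"y":0.0,"z":-0.4,"ax":0.0,"ay":0.0,"az":0.0,"grip":-1.0},{"x":0.0,"y":0.0,"z":-0.4,"ax":0.0,"ay":0.0,"az":0.0,"grip":-1.0},{"x":0.0,"y":0.0,"z":-0.4,"ax":0.0,"ay":0.0,"az":0.0,"grip":-1.0},{"x":0.0,"y":0.0,"z":-0.4,"ax":0.0,"ay":0.0,"az":0.0,"grip":-1.0},{"x":0.0,"y":0.0,"z":-0.4,"ax":0.0,"ay":0.0,"az":0.0,"grip":-1.0},{"x":0.0,"y":0.0,"z":-0.4,"ax":0.0,"ay":0.0,"az":0.0,"grip":-1.0}]'

```text
time: 21.85
tool_pos: [0.5484, 0.4036, 0.2158]
tcp_rot: [-0.982, -2.983, 0.003]
wrist_force: [-1.0, -0.2, -0.1]
width: 0.999
grip_force: 0.0
```

```bash
python3 -c "
from h import *
c=imaging.read_camera('scene');b=c['img']
cv2.imwrite('pics/end.png',cv2.resize(b[130:330,200:440],(720,600))[:,:,::-1])"
```

```text
(no output)
```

View pics/end.png

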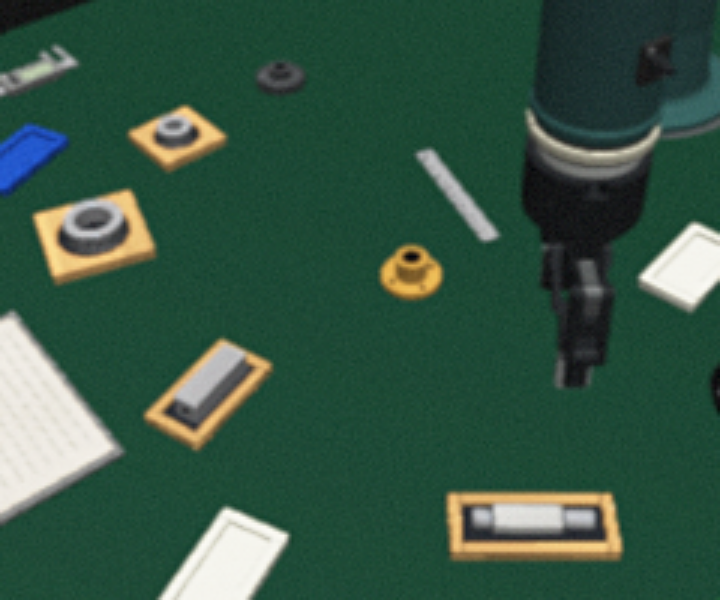

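All four gauges lie in their pockets: crop (95,220), (175,130), (210,380) and (535,518). The gear and the bush have not moved, and the gripper is clear, so I'll hand the job in.

```bash
python3 -c "
from workcell import bot
print(bot.finish_job())"
```

```text
the job is handed in; nothing more can be done
None
```

I put all four gauges back in their own cases, left the gear and bush untouched, and handed the job in at about 22 s; no verdict came back, but the last picture showed every gauge in its pocket.

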